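Turn on the washing machine's water

ROBOT

A 6-joint arm with a two-finger parallel gripper is mounted at the origin on the work surface. World frame = base frame: x ahead of the robot, y to its left, z up, the work surface at z = 0. Lengths are in m, angles in rad, forces in N, time in s.
With the tool pointing down it reaches from about 0.425 to 0.95 m from the base axis. Payload 3.5 kg.
Tool frame: the origin (TCP) lies midway between the tips of the shut fingers; the grasp point (between the pads) lies 19 mm behind it (ctrl.hold_point_z is the distance from the TCP to the grasp point, in m); z points along the fingers, y is the line along which they close (so a half turn about z gives the same grasp; the last joint's range is limited). The gripper opens to 85 mm and grips with 20 to 120 N. Pads are 22 mm wide; open, the fingers measure 114 mm over their backs; the gripper's body (76 mm by 85 mm) begins 54 mm behind the grasp point. The pads swing forward as they close: fully open they stand 13 mm farther back than shut.
Start: joints at [1.081, 0.286, 1.577, -0, 1.279, -0.15], TCP at [0.225, 0.636, 0.231] pointing down, gripper open.
Joint ranges: [-2.77, 2.77], [-0.9, 2.22], [0.21, 2.48], [-1.53, 4.67], [0.24, 2.81], [-2.84, 2.84]. Speed limits (rad/s): [2.79, 2.79, 3.14, 3.14, 3.14, 3.14].

INTERFACE

Orientations are given as a unit quaternion [x, y, z, w].
In Python, from plant import readout, cams, sign_off, ctrl gives the robot as it stands. The module is installed in compiled form; this text tells all that it offers.
- The arm moves only by the tool step_arm, never from a script. Its argument "increments" is a list of rows, each a list of 2 entries, a list of its own where there are three numbers: the shift along the world's x, y, z in mm, then the turn, a rotation vector about the world's x, y, z in rad. In form: [[[x, y, z], [rx, ry, rz]], ...]. A call has 1 to 8 rows; each row shifts and turns the commanded pose from where the row before left it; what a row does not reach is not made up. A row lasts 1/12 s, in which the tool goes at most 41.7 mm and 7.16 degrees, less where a joint would pass 70% of its speed; a pose out of reach is approached as far as the arm can. A call is refused whole if a number of a shift passes 41.7 or a number of a turn 0.125, either way. A call with a gripper value outside its range is refused whole. "fingers" is the opening, from -1 (shut) to 1 (fully open), set as the call begins (left out, the last holds). The fingers move at their own pace and stop on an object; "grip_force" is the grip in N (left out, the last holds). Time passes only in rows, so rows that do not move let the fingers close. It gives the time, the measured TCP pose, the force, the opening and the grip force at its end, in the units of the state.
- readout.get_state(): the state, without advancing time (a new reading comes with each control period).
- cams.read_camera(name): name is "scene" or "top"; returns the picture (480x640x3 uint8, red, green, blue); there is no depth.
- cams.get_calibration(name): a dict with "fx", "fy", "cx", "cy" (pixels), "distortion" ([k1, k2, p1, p2, k3] as OpenCV has them; the pictures are not rectified), "eye" and "rotation" of the camera in the world. Camera axes: x right, y up, looking along -z (the intrinsics and any distortion apply to the point x, -y, -z); pixel columns grow to the right and rows downward; lengths in m; the calibration is good to about 2 mm. A picture is of the moment at which its call begins. get_calibration takes no time and is no camera call.
- sign_off(): hands the job in; it is judged then, once.
The state is a dict: "time": time; "qpos": joint angles; "dq": joint speeds; "joint_efforts": joint torques, N m; "eef_pos": TCP position; "tcp_rot": TCP orientation; "contact_force": force on the tool from outside, world axes, zero at the start; "wrist_torque": the same for the moment, N m; "opening": opening from 0.0 (shut) to 1.0 (fully open); "finger_force": force on a finger pad.
Only numpy, scipy, OpenCV 4.12 (cv2) and the standard library are available. Lean on these libraries where they do the work, as an engineer would, in place of code of your own. Each camera call takes 0.05 s, during which the arm holds its last target. There are 200 camera calls.

TASK

Open the washing machine's water valve fully: it is the one of the three valves on the white board that has the large round spoked handwheel. Take the wheel from above, turn it counter-clockwise (seen from above) as far as it goes, a bit under a quarter turn, letting the hand rise with the stem, then let go. Leave the settings of the T-bar valve and the small-wheel valve as they are.

Things in the scene. Friction and masses are not known exactly. Their poses are not given: they have to be found in the camera images.
- washer_hub (a point): Centre of the large handwheel, on its vertical axis, at rim mid-height: 135 mm above the table when shut, rising 12 mm per rad of turning. Dark steel, 60 mm diameter, plain round rim 14 mm high, 7 mm thick, five spokes, 20 mm hub, 5 mm nut on top. z up, turns with the wheel. Brass valve body below: 36 mm across, top at 104 mm; pipe top at 63 mm.
- washer_wheel (a joint): Angle of the large handwheel in rad: 0 shut, 1.4 fully open (hard stop). Grows counter-clockwise seen from above. It starts nearly shut (0 to 0.3). Turning takes about 0.25 N m; it stays where it is left.
- sink_tip (a point): One end of the T-bar handle of another valve, to be left alone: dark steel bar 70 mm long, 12 x 12 mm, whose middle (turning axis) lies 35 mm from here along the point's -x axis; at bar mid-height, 135 to 152 mm above the table. The three handles stand in a row, 130 mm apart, in any order, on a white board 390 x 150 x 16 mm.
- filter_tip (a point): Point on the rim of the small three-spoked handwheel of the third valve, to be left alone: 38 mm diameter, rim 14 mm high; its axis is 19 mm from this point along the point's -x axis; 135 to 152 mm above the table.

How it is judged:
At the end, for the whole second after the job is handed in: The large handwheel stands fully open, within 0.25 rad (14 degrees) of its stop at 1.4 rad, at rest and let go; the T-bar and the small wheel are within 10 mm of where they were (value of joint washer_wheel above 1.15 rad and velocity of joint washer_wheel between -0.05 and 0.05 rad/s and distance of each of sink_tip, filter_tip from where it was at the start of the episode below 0.01 m); the robot touches nothing.
It fails at once if the T-bar valve is turned (its tip moves more than 10 mm) (distance of sink_tip from where it was at the start of the episode above 0.01 m).
It fails at once if the small-wheel valve is turned (its rim moves more than 10 mm) (distance of filter_tip from where it was at the start of the episode above 0.01 m).
It also fails if it takes over 35 s, if anything falls off the work surface, if the arm or the gripper's body presses on something with over 40 N, if the wrist force passes 120 N, or if a joint passes its speed limit or range.

## Working session

There is one attempt and no reset: what is moved stays moved. The work goes in short steps, Python scripts to look and compute and a tool call to move; the robot and the scene stay as the last step left them, time stands still between calls to the robot, and variables do not carry over. Pictures are saved under pics/ and viewed, at most 10 in all, crops included, and the job is handed in when it is done.

Besides the shell and the picture viewer there is one more tool, called after "Request:" by a JSON object that holds its "name" and its "arguments", one argument or row to a line. step_arm: Moves the arm, as the interface text tells. Its arguments: {"type":"object","properties":{"increments":{"type":"array","items":{"type":"array"}},"fingers":{"type":"number"},"grip_force":{"type":"number"}},"required":["increments"]}

```bash
mkdir -p pics; python3 - <<'E'
from plant import readout,cams,ctrl
import cv2
for n in("scene","top"):
    cv2.imwrite(f"pics/{n}0.png",cams.read_camera(n)[:,:,::-1]); print(n,cams.get_calibration(n))
print(readout.get_state(),ctrl.hold_point_z)
E
```

```text
scene {'fx': 498.8587838034785, 'fy': 498.8587838034785, 'cx': 318.53000069428657, 'cy': 241.56515720599845, 'distortion': array([-0.03957258,  0.        ,  0.        ,  0.        ,  0.        ]), 'eye': array([ 0.91608304, -0.40170363,  0.57246338]), 'rotation': array([0.4300007 , 0.14110557, 0.2934629 , 0.84206184])}
top {'fx': 456.82447791692005, 'fy': 456.82447791692005, 'cx': 315.3660241543416, 'cy': 244.26856973086257, 'distortion': array([-0.04174203,  0.        ,  0.        ,  0.        ,  0.        ]), 'eye': array([0.55057502, 0.04397584, 0.86971364]), 'rotation': array([ 0.02388502, -0.01994717, -0.70332565,  0.71018635])}
{'time': 0.1, 'qpos': array([ 1.08101072e+00,  2.87112475e-01,  1.57805657e+00, -2.30737035e-05,
        1.27861749e+00, -1.49977733e-01]), 'dq': array([ 0.00035767, -0.00249976, -0.0043069 ,  0.00108755, -0.00052189,
       -0.0012667 ]), 'joint_efforts': array([ 2.97843999e-04, -4.07295656e+01, -2.93699133e+01, -2.06222621e-04,
        3.43245854e-03,  5.33102181e-06]), 'eef_pos': array([0.22465462, 0.63587152, 0.23004785]), 'tcp_rot': array([ 1.69084281e-01,  9.85600986e-01, -1.04476967e-03, -3.34453963e-04]), 'contact_force': array([-0.39707275, -0.06107231, -0.4460593 ]), 'wrist_torque': array([0.00970923, 0.03846488, 0.01761368]), 'finger_force': 0.0, 'opening': 0.9980296669449786} 0.0187
```

View pics/top0.png

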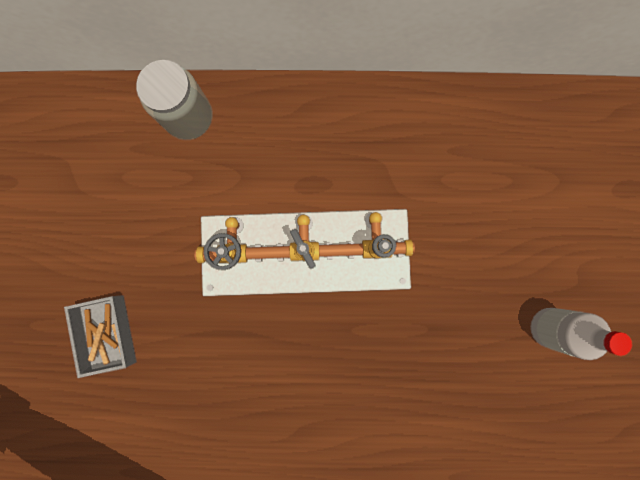

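View pics/scene0.png

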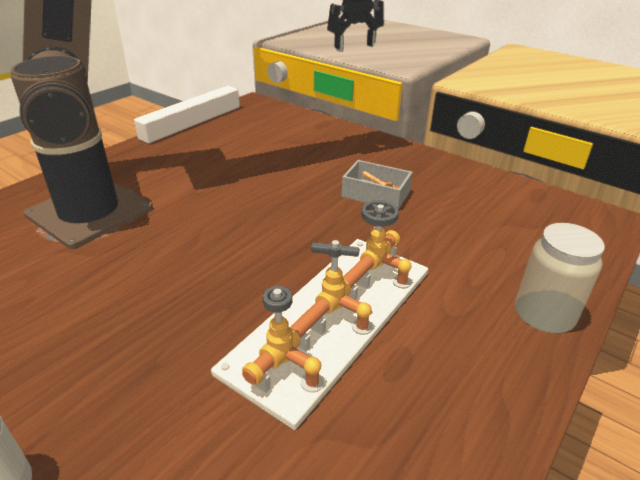

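The top view shows the large five-spoked wheel at about (222,251), the T-bar at (302,248) and the small wheel at (385,245). In the scene view the large wheel is at (380,213). I'll magnify the top view and triangulate.

```bash
cat > h.py <<'E'
import numpy as np,cv2
from scipy.spatial.transform import Rotation as R
from plant import cams
def P(n):
    c=cams.get_calibration(n);K=np.array([[c['fx'],0,c['cx']],[0,c['fy'],c['cy']],[0,0,1]]);return c,K
def ray(n,uv):
    c,K=P(n);p=cv2.undistortPoints(np.array([[uv]],float),K,c['distortion'])[0,0]
    return c['eye'],R.from_quat(c['rotation']).apply([p[0],-p[1],-1])
def onz(n,uv,z):
    e,d=ray(n,uv);return e+d*(z-e[2])/d[2]
def proj(n,X):
    c,K=P(n);X=R.from_quat(c['rotation']).inv().apply(np.atleast_2d(X)-c['eye'])*[1,-1,-1]
    return cv2.projectPoints(X,np.zeros(3),np.zeros(3),K,c['distortion'])[0][:,0]
E
python3 - <<'E'
from h import *
t=cv2.imread('pics/top0.png');s=cv2.imread('pics/scene0.png')
a=cv2.resize(t[222:282,192:262],None,fx=8,fy=8,interpolation=2)[:480,:560]
b=cv2.resize(s[190:250,350:380+30],None,fx=4,fy=4,interpolation=2)
im=np.zeros((480,800,3),np.uint8);im[:,:560]=a;im[:240,560:]=b
cv2.imwrite('pics/crop1.png',im)
for z in(.135,.137,.139):
  x=onz('top',(222,251),z);print(z,x,proj('scene',x),onz('scene',(380,213),z))
print(onz('top',(302,248),.14),onz('top',(385,245),.14))
for p in[(202,217),(407,210),(411,288),(203,295)]:print(onz('top',p,.016))
E
```

```text
0.135 [0.58383724 0.19892473 0.135     ] [[381.27972884 213.17592435]] [0.5819473 0.1980506 0.135    ]
0.137 [0.58374669 0.19850293 0.137     ] [[381.20222829 212.22565787]] [0.5834749  0.19530863 0.137     ]
0.139 [0.58365615 0.19808114 0.139     ] [[381.1244392  211.27208612]] [0.58500251 0.19256667 0.139     ]
[0.58966868 0.06959067 0.14      ] [ 0.59574487 -0.0631968   0.14      ]
[0.65306059 0.26342397 0.016     ]
[ 0.66983778 -0.1228929   0.016     ]
[ 0.52360561 -0.13001327  0.016     ]
[0.50661741 0.25791458 0.016     ]
```

View pics/crop1.png

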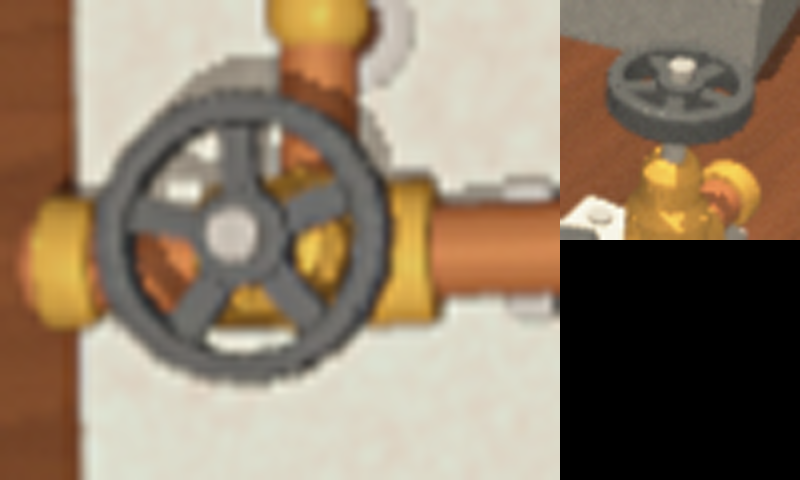

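The rim centre is at about (222.1,250.9) in the top view, which puts the hub at (0.5837, 0.1985, ~0.136). I'll grip across the rim, so first I move above it and turn the hand back to leave room for the turn.

Request:
{"name": "step_arm", "arguments": {
  "increments": [
    [[22.4, -27.3, 0], [0, 0, -0.047]],
    [[22.4, -27.3, 0], [0, 0, -0.047]],
    [[22.4, -27.3, 0], [0, 0, -0.047]],
    [[22.4, -27.3, 0], [0, 0, -0.047]],
    [[22.4, -27.3, 0], [0, 0, -0.047]],
    [[22.4, -27.3, 0], [0, 0, -0.047]],
    [[22.4, -27.3, 0], [0, 0, -0.047]],
    [[22.4, -27.3, 0], [0, 0, -0.047]]
  ],
  "fingers": 1,
  "grip_force": 60
}}

```text
time: 0.77
eef_pos: [0.4046, 0.4164, 0.2308]
tcp_rot: [0.351, 0.936, -0.0, -0.0]
contact_force: [0.5, 0.5, 0.1]
opening: 1.0
finger_force: 0.0
```

Request:
{"name": "step_arm", "arguments": {
  "increments": [
    [[22.4, -27.3, 0], [0, 0, -0.047]],
    [[22.4, -27.3, 0], [0, 0, -0.047]],
    [[22.4, -27.3, 0], [0, 0, -0.047]],
    [[22.4, -27.3, 0], [0, 0, -0.047]],
    [[22.4, -27.3, 0], [0, 0, -0.047]],
    [[22.4, -27.3, 0], [0, 0, -0.047]],
    [[22.4, -27.3, 0], [0, 0, -0.047]],
    [[22.4, -27.3, 0], [0, 0, -0.047]]
  ]
}}

```text
time: 1.43
eef_pos: [0.5839, 0.198, 0.2308]
tcp_rot: [0.52, 0.854, -0.0, -0.0]
contact_force: [-0.4, 0.7, 0.1]
opening: 1.002
finger_force: 0.0
```

Request:
{"name": "step_arm", "arguments": {
  "increments": [
    [[0, 0, 0], [0, 0, 0]],
    [[0, 0, 0], [0, 0, 0]]
  ]
}}

```text
time: 1.6
eef_pos: [0.5839, 0.198, 0.2305]
tcp_rot: [0.52, 0.854, -0.0, -0.001]
contact_force: [-0.7, 0.9, 0.1]
opening: 1.001
finger_force: 0.0
```

```bash
python3 - <<'E'
from h import *
from plant import readout
s=readout.get_state();print(s['time'],s['qpos'],s['eef_pos'],R.from_quat(s['tcp_rot']).as_matrix().round(3))
a=cams.read_camera('scene')[:,:,::-1]
cv2.imwrite('pics/s2.png',cv2.resize(a[100:280,270:510],None,fx=3,fy=3))
E
```

```text
1.6 [ 1.62463714e-01  1.60852939e-01  1.72646834e+00  3.25445423e-04
  1.25577779e+00 -3.13690600e-01] [0.58388088 0.19802753 0.23050517] [[-0.458  0.889 -0.002]
 [ 0.889  0.458  0.   ]
 [ 0.001 -0.001 -1.   ]]
```

View pics/s2.png

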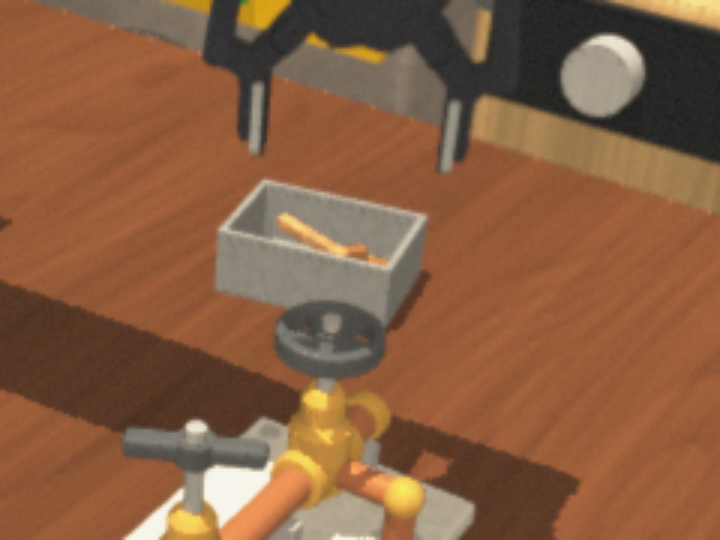

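The wheel is directly under the open fingers (fingertips at about (257,150) and (448,168) in the crop, hub at (330,338)). Descending.

Request:
{"name": "step_arm", "arguments": {
  "increments": [
    [[0, 0.5, -20], [0, 0, 0]],
    [[0, 0, -20], [0, 0, 0]],
    [[0, 0, -20], [0, 0, 0]],
    [[0, 0, -20], [0, 0, 0]],
    [[0, 0, -15], [0, 0, 0]],
    [[0, 0, -13], [0, 0, 0]],
    [[0, 0, -11], [0, 0, 0]],
    [[0, 0, 0], [0, 0, 0]]
  ]
}}

```text
time: 2.32
eef_pos: [0.5811, 0.2007, 0.1095]
tcp_rot: [0.519, 0.855, -0.002, -0.002]
contact_force: [-0.6, -0.0, -1.1]
opening: 1.001
finger_force: 0.0
```

```bash
python3 - <<'E'
from h import *
a=cams.read_camera('scene')[:,:,::-1]
b=cams.read_camera('top')[:,:,::-1]
im=np.hstack([cv2.resize(a[150:270,320:440],None,fx=3.3,fy=3.3),cv2.resize(b[190:310,162:282],None,fx=3.3,fy=3.3)])
cv2.imwrite('pics/s3.png',im)
E
```

```text
(no output)
```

View pics/s3.png

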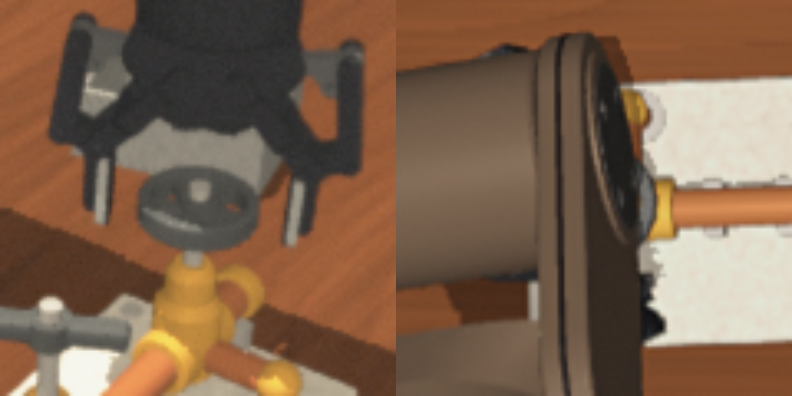

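The pads straddle the wheel at rim height (tips at (100,220) and (292,243), hub at (198,207)). The measured x/y has drifted by about 3 mm, so I'll correct that and close.

Request:
{"name": "step_arm", "arguments": {
  "increments": [
    [[2.5, -2, 0], [0, 0, 0]],
    [[0, 0, 0], [0, 0, 0]],
    [[0, 0, 0], [0, 0, 0]]
  ]
}}

```text
time: 2.67
eef_pos: [0.5868, 0.1981, 0.1137]
tcp_rot: [0.519, 0.855, 0.001, 0.001]
contact_force: [-0.3, -0.9, -0.4]
opening: 1.003
finger_force: 0.0
```

Request:
{"name": "step_arm", "arguments": {
  "increments": [
    [[0, 0, 0], [0, 0, 0]],
    [[0, 0, 0], [0, 0, 0]],
    [[0, 0, 0], [0, 0, 0]],
    [[0, 0, 0], [0, 0, 0]],
    [[0, 0, 0], [0, 0, 0]],
    [[0, 0, 0], [0, 0, 0]],
    [[0, 0, 0], [0, 0, 0]],
    [[0, 0, 0], [0, 0, 0]]
  ],
  "fingers": -1,
  "grip_force": 60
}}

```text
time: 3.33
eef_pos: [0.5835, 0.1968, 0.1137]
tcp_rot: [0.519, 0.855, -0.004, -0.002]
contact_force: [-8.4, -4.3, 10.1]
opening: 0.674
finger_force: 61.8
```

Gripped (opening ~60 mm). I'll relieve the side load and start turning while rising.

Request:
{"name": "step_arm", "arguments": {
  "increments": [
    [[-1.5, -0.7, 0.8], [0, 0, 0.07]],
    [[0, 0, 0.8], [0, 0, 0.07]],
    [[0, 0, 0.9], [0, 0, 0.07]],
    [[0, 0, 0.8], [0, 0, 0.07]],
    [[0, 0, 0.9], [0, 0, 0.07]],
    [[0, 0, 0.8], [0, 0, 0.07]]
  ]
}}

```text
time: 3.83
eef_pos: [0.5842, 0.1972, 0.1188]
tcp_rot: [0.329, 0.944, -0.0, -0.001]
contact_force: [-2.4, -0.7, 5.0]
opening: 0.669
finger_force: 62.8
```

```bash
python3 - <<'E'
from h import *
from plant import readout
s=readout.get_state();print(s['qpos'],s['eef_pos'],s['contact_force'],s['wrist_torque'],s['opening'],R.from_quat(s['tcp_rot']).as_matrix()[:,1])
a=cams.read_camera('scene')[:,:,::-1]
cv2.imwrite('pics/s4.png',cv2.resize(a[150:270,320:440],None,fx=4,fy=4))
E
```

```text
[ 1.61318712e-01  2.73699617e-01  1.80956355e+00 -3.43984312e-04
  1.05970198e+00 -7.39490130e-01] [0.58416122 0.1972137  0.11884383] [-2.36772328 -0.73951968  5.01354048] [-0.44201727  0.72826357 -0.32445478] 0.6686202332616232 [ 0.62084333  0.78393372 -0.00121607]
```

View pics/s4.png

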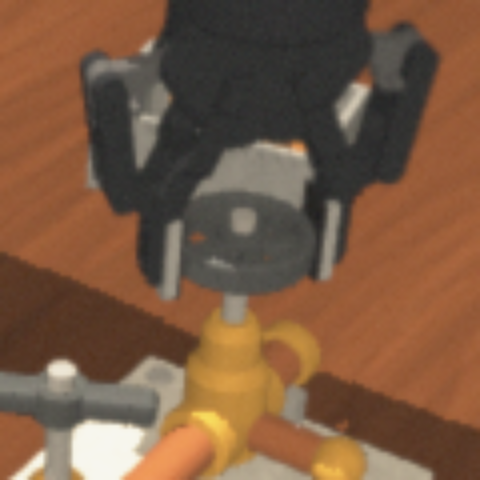

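The pads hold the rim on both sides (contacts at about (172,240) and (328,230)). The torque of about 0.3 N m shows the wheel is turning, so I'll continue.

Request:
{"name": "step_arm", "arguments": {
  "increments": [
    [[0, 0, 0.8], [0, 0, 0.07]],
    [[0, 0, 0.9], [0, 0, 0.07]],
    [[0, 0, 0.8], [0, 0, 0.07]],
    [[0, 0, 0.8], [0, 0, 0.07]],
    [[0, 0, 0.9], [0, 0, 0.07]],
    [[0, 0, 0.8], [0, 0, 0.07]],
    [[0, 0, 0.9], [0, 0, 0.07]]
  ]
}}

```text
time: 4.47
eef_pos: [0.5846, 0.198, 0.1248]
tcp_rot: [0.09, 0.996, 0.0, 0.0]
contact_force: [-1.1, 2.5, 4.4]
opening: 0.675
finger_force: 63.0
```

```bash
python3 - <<'E'
from h import *
from plant import readout
s=readout.get_state();print(s['contact_force'],s['wrist_torque'],s['eef_pos'],R.from_quat(s['tcp_rot']).as_matrix()[:,1])
E
```

```text
[-1.10571785  2.52585664  4.36138562] [-0.30228059  0.34993589 -0.35639003] [0.58460221 0.19800918 0.12475208] [1.79049349e-01 9.83839716e-01 8.62065826e-04]
```

Request:
{"name": "step_arm", "arguments": {
  "increments": [
    [[0, 0, 0.8], [0, 0, 0.07]],
    [[0, 0, 0.9], [0, 0, 0.07]],
    [[0, 0, 0.8], [0, 0, 0.07]]
  ]
}}

```text
time: 4.72
eef_pos: [0.5847, 0.1984, 0.1273]
tcp_rot: [-0.015, 1.0, 0.001, 0.001]
contact_force: [-1.6, 3.9, 4.5]
opening: 0.67
finger_force: 63.1
```

```bash
python3 - <<'E'
from h import *
from plant import readout
s=readout.get_state();print(s['contact_force'],s['wrist_torque'],s['eef_pos'],R.from_quat(s['tcp_rot']).as_matrix()[:,1])
E
```

```text
[-1.60335714  3.86954427  4.4903455 ] [-0.17980953  0.31848941 -0.36956404] [0.58465733 0.19840327 0.12728048] [-0.03000705  0.99954862  0.00145988]
```

Request:
{"name": "step_arm", "arguments": {
  "increments": [
    [[0, 0, 0.7], [0, 0, 0.06]],
    [[0, 0, 0.7], [0, 0, 0.06]]
  ]
}}

```text
time: 4.88
eef_pos: [0.5847, 0.1986, 0.1287]
tcp_rot: [-0.075, 0.997, 0.001, 0.001]
contact_force: [-0.8, 4.0, 4.5]
opening: 0.671
finger_force: 63.1
```

```bash
python3 -c "
from plant import readout
s=readout.get_state();print(s['contact_force'],s['wrist_torque'])"
```

```text
[-0.8298231   3.960751    4.53385443] [-0.04045958  0.2661701  -0.41897534]
```

Request:
{"name": "step_arm", "arguments": {
  "increments": [
    [[0, 0, 0.7], [0, 0, 0.06]]
  ]
}}

```text
time: 4.97
eef_pos: [0.5847, 0.1987, 0.1294]
tcp_rot: [-0.105, 0.995, 0.001, 0.001]
contact_force: [-1.9, 4.8, 4.2]
opening: 0.675
finger_force: 63.1
```

```bash
python3 -c "
from plant import readout
s=readout.get_state();print(s['contact_force'],s['wrist_torque'])"
```

```text
[-1.93374643  4.83233838  4.22591773] [-0.02541791  0.22160328 -0.32613318]
```

Request:
{"name": "step_arm", "arguments": {
  "increments": [
    [[0, 0, 0.5], [0, 0, 0.05]]
  ]
}}

```text
time: 5.05
eef_pos: [0.5846, 0.1988, 0.13]
tcp_rot: [-0.129, 0.992, 0.001, 0.001]
contact_force: [-2.8, 4.8, 4.5]
opening: 0.674
finger_force: 63.1
```

```bash
python3 -c "
from plant import readout
s=readout.get_state();print(s['contact_force'],s['wrist_torque'],s['tcp_rot'],s['qpos'])"
```

```text
[-2.77049241  4.79198805  4.49425567] [-0.03851235  0.24452819 -0.3842189 ] [-1.29319574e-01  9.91602121e-01  9.98101430e-04  8.27364673e-04] [ 0.1628867   0.26048696  1.80323928  0.0022044   1.07614734 -1.66832018]
```

Request:
{"name": "step_arm", "arguments": {
  "increments": [
    [[0, 0, 0.5], [0, 0, 0.04]],
    [[0, 0, 0.5], [0, 0, 0.04]],
    [[0, 0, 0], [0, 0, 0]]
  ]
}}

```text
time: 5.3
eef_pos: [0.5856, 0.1994, 0.1302]
tcp_rot: [-0.165, 0.986, 0.002, 0.003]
contact_force: [1.9, 6.6, -0.1]
opening: 0.669
finger_force: 66.0
```

```bash
python3 -c "
from plant import readout
from h import *
s=readout.get_state();print(s['contact_force'],s['wrist_torque'],s['tcp_rot'])
a=cams.read_camera('scene')[:,:,::-1]
cv2.imwrite('pics/s5.png',cv2.resize(a[150:270,320:440],None,fx=4,fy=4))"
```

```text
[ 1.94775305  6.63007836 -0.05260705] [ 0.37958339 -0.4625039  -1.26189955] [-0.16496392  0.98629327  0.00239711  0.00259627]
```

View pics/s5.png

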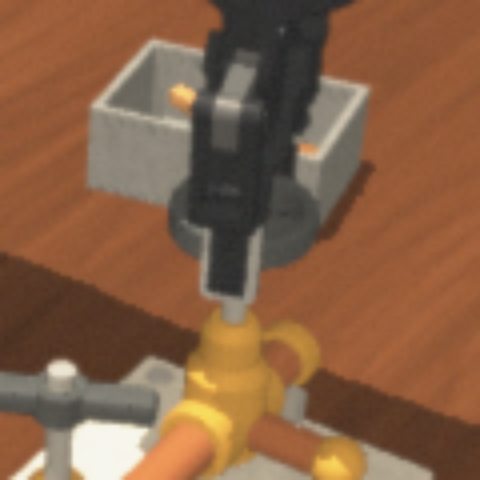

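The torque jumped to 1.26 N m and the wheel (now at (245,215)) has risen, so it is at the stop. I'll relax slightly, open and lift off.

Request:
{"name": "step_arm", "arguments": {
  "increments": [
    [[0, 0, 0], [0, 0, -0.02]],
    [[0, 0, 0], [0, 0, 0]]
  ]
}}

```text
time: 5.52
eef_pos: [0.5856, 0.1993, 0.1301]
tcp_rot: [-0.156, 0.988, 0.002, 0.002]
contact_force: [2.0, 6.7, -0.3]
opening: 0.667
finger_force: 66.7
```

Request:
{"name": "step_arm", "arguments": {
  "increments": [
    [[0, 0, 0], [0, 0, 0]],
    [[0, 0, 0], [0, 0, 0]],
    [[0, 0, 0], [0, 0, 0]],
    [[0, 0, 0], [0, 0, 0]],
    [[0, 0, 0], [0, 0, 0]],
    [[0, 0, 0], [0, 0, 0]]
  ],
  "fingers": 1
}}

```text
time: 6.02
eef_pos: [0.5844, 0.1972, 0.1294]
tcp_rot: [-0.158, 0.987, -0.0, -0.0]
contact_force: [-0.1, 0.4, -0.1]
opening: 1.002
finger_force: 0.0
```

Request:
{"name": "step_arm", "arguments": {
  "increments": [
    [[0, 0, 8], [0, 0, 0]],
    [[0, 0, 15], [0, 0, 0]],
    [[0, 0, 20], [0, 0, 0]],
    [[0, 0, 25], [0, 0, 0]],
    [[0, 0, 25], [0, 0, 0]],
    [[0, 0, 25], [0, 0, 0]],
    [[0, 0, 0], [0, 0, 0]]
  ]
}}

```text
time: 6.6
eef_pos: [0.5873, 0.1979, 0.2553]
tcp_rot: [-0.158, 0.987, 0.0, 0.006]
contact_force: [0.8, 1.1, 1.7]
opening: 1.001
finger_force: 0.0
```

Request:
{"name": "step_arm", "arguments": {
  "increments": [
    [[-30, 20, 0], [0, 0, 0]],
    [[-30, 20, 0], [0, 0, 0]],
    [[-30, 20, 0], [0, 0, 0]],
    [[-30, 20, 0], [0, 0, 0]],
    [[0, 0, 0], [0, 0, 0]],
    [[0, 0, 0], [0, 0, 0]]
  ]
}}

```text
time: 7.1
eef_pos: [0.4631, 0.2782, 0.2475]
tcp_rot: [-0.16, 0.987, -0.0, 0.0]
contact_force: [0.3, -0.0, -0.3]
opening: 0.998
finger_force: 0.0
```

```bash
python3 - <<'E'
from h import *
b=cams.read_camera('top')[:,:,::-1];o=cv2.imread('pics/top0.png')
f=lambda i:cv2.resize(i[210:285,195:415],None,fx=3.6,fy=3.6,interpolation=2)[:,:792]
cv2.imwrite('pics/t6.png',np.vstack([f(o),f(b)]))
E
```

```text
(no output)
```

View pics/t6.png

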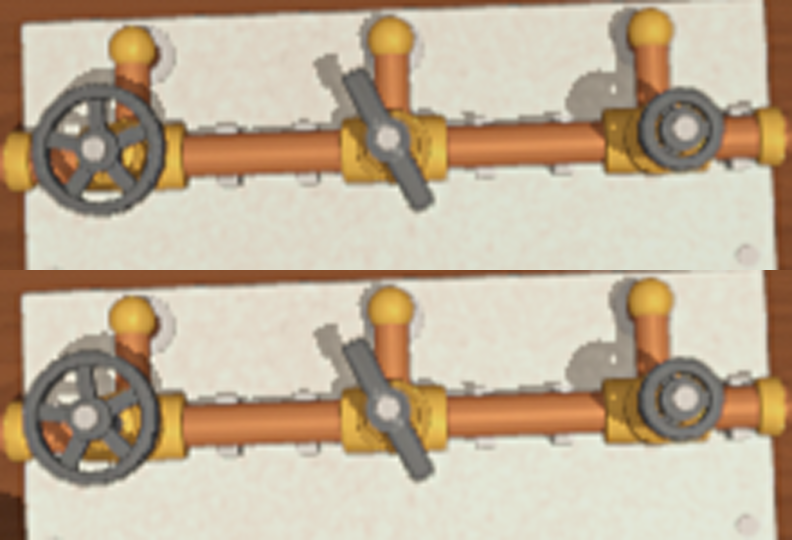

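Compared with the start, the wheel's spokes sit about 8–10° past one spoke pitch (72°), so it turned about 1.4 rad. It is also raised, while the T-bar (388,408) and small wheel (683,398) are unchanged. Handing in.

```bash
python3 -c "
from plant import sign_off
print(sign_off())"
```

```text
the job is handed in; nothing more can be done
None
```

The washing machine valve was turned about 1.4 rad counter-clockwise until it hit its hard stop and then let go; the T-bar and small wheel look unmoved in the top view, and the job is handed in (no verdict was returned).

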